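# Turn a core once round past the line-scan camera and stop it on its mark

## Task

Scan the standing core: turn the turntable with the handwheel's handle, bring it to 12 revolutions per minute, keep it between 11 and 13 for six seconds without a break, then stop it with the turntable's index tab at the fixed pointer, let go and leave everything standing still. Never let the turntable go faster than 18 revolutions per minute, do not touch the turntable, the core or the drag shoe, and leave the cap and the stamp lying on the scanner's deck where they are.

Things in the scene. Friction and masses are not known exactly. Their poses are not given: they have to be found in the camera images.
- handle_grip (a point): middle of the handwheel's upright black handle: a round sleeve 32 mm in diameter and 70 mm long (133 to 203 mm above the work surface, this point at 175 mm) which stands 70 mm off the wheel's axis and revolves freely on its pin, so a gripper may hold it and circle round without turning
- wheel_axis (a point): point on the handwheel's vertical axis, 175 mm above the work surface (height of handle_grip). Under the wheel a slipping fluid coupling and belt drive the turntable in the same sense, 1 to 1: torque passed on = nominally 0.09 N m per rad/s of speed difference, so the turntable lags the wheel, runs on after it, and the wheel must go faster than the turntable to keep it moving
- table_axis (a point): point on the turntable's vertical axis at the height of its upper face, 85 mm above the work surface, 300 mm from the wheel axis along the scanner frame's +y
- mark (a point): outer end of the index tab, a 30 mm wide steel block on the turntable's rim, 155 mm from the turntable's axis, 85 mm above the work surface; a dark line runs across the platter from the chuck to the tab
- pointer (a point): tip of the fixed pointer on its steel bracket beside the rim, 160 mm from the turntable's axis along the scanner frame's +x, 85 mm above the work surface
- scanner: frame of the core scanner, fixed: grey deck plate 340 x 670 x 20 mm with the round drive head and handwheel near its right end, the turntable in the middle and a camera mast 320 mm high at its left end (515 mm from the wheel axis). Origin on the work surface under the handwheel's axis; +y runs to the turntable's axis, +x to the pointer's side
- turntable: steel platter 260 mm in diameter, 20 mm thick, with a chuck and, clamped upright in it, a mud core 84 mm in diameter with yellow cap, top 291 mm above the work surface. Origin: middle of the platter's underside, on the axis; +x to the index tab. Turns either way; nominal inertia 0.071 kg m2 (up to a third more or less), bearing drag 0.008 N m plus 0.020 N m per rad/s, and the drag shoe's friction
- cap_a: yellow round end cap, 92 mm in diameter, 28 mm high, loose on the deck between handwheel and turntable; origin at the middle of its underside
- stamp_a: rubber stamp with blue top, 46 x 34 x 68 mm, loose on the deck near the handwheel; origin at the middle of its underside
- handwheel: steel spoked handwheel, turning on a vertical axis any number of turns either way, unrelated to the turntable's angle; 167 mm over the rim, inertia 0.0035 kg m2, top of the rim 129 mm above the work surface. Origin on its axis, 112 mm above the work surface; its +x points to the handle
- drag_shoe: small aluminium block 30 x 30 x 34 mm with a felt sole, 0.09 kg, riding loose on the turning platter in a fixed pocket 105 mm from the turntable's axis, so that the turntable does not run on for ever; its friction drags on the turntable with nominally 0.056 N m, in truth anything from 0.02 to 0.12. Leave it be. Origin at the middle of its underside

How it is judged:
On the way:
1. turntable kept near 12 revolutions per minute for six seconds (angular speed of turntable between 1.11 and 1.4 rad/s), for 5.9 s.
At the end, for the whole second after the job is handed in: the outer end of the index tab stands within 18 mm of the pointer's tip (about 0.11 rad either way), the turntable is at rest (under 0.04 rad/s) and so is the handwheel (under 0.2 rad/s) (horizontal distance between mark and pointer below 0.018 m and angular speed of turntable below 0.04 rad/s and angular speed of handwheel below 0.2 rad/s); the robot touches nothing.
It fails at once if turntable faster than 18 revolutions per minute (angular speed of turntable above 1.9 rad/s).
It fails at once if turntable, core or drag shoe touched by the robot (contact force between any of the fingers, the arm and turntable above 1 N or contact force between any of the fingers, the arm and drag_shoe above 1 N).
It fails at once if the cap or the stamp on the deck moved by more than 30 mm (distance of any of cap_a, stamp_a from where it was at the start of the episode above 0.03 m).
It also fails if it takes over 61 s, if anything falls off the work surface, if the arm or the gripper's body presses on something with over 40 N, if the wrist force passes 120 N, or if a joint passes its speed limit or range.

## Robot

A 6-joint arm with a two-finger parallel gripper is mounted at the origin on the work surface. World frame = base frame: x ahead of the robot, y to its left, z up, the work surface at z = 0. Lengths are in m, angles in rad, forces in N, time in s.
With the tool pointing down it reaches from about 0.3 to 0.775 m from the base axis. Payload 14.6 kg.
Tool frame: the origin (TCP) lies at the very end of the fingers, on their centre line; the grasp point (between the pads) lies 19 mm behind it; z points along the fingers, y is the line along which they close (so a half turn about z gives the same grasp; the last joint's range is limited). The gripper opens to 94 mm and grips with 3 to 60 N. Pads are 16 mm wide; open, the fingers measure 119 mm over their backs; the gripper's body (75 mm by 177 mm) begins 78 mm behind the grasp point.
Start: joints at [1.162, 0.3, 1.521, -0, 1.321, -0.067], TCP at [0.184, 0.518, 0.205] pointing down, gripper open.
Joint ranges: [-3.03, 3.03], [-0.79, 2.21], [0.23, 2.52], [-1.04, 4.18], [0, 3.07], [-2.55, 2.55]. Speed limits (rad/s): [2.22, 2.22, 2.57, 3.14, 3.14, 3.14].

## Interface

Orientations are given as a unit quaternion [w, x, y, z].
In Python, from plant import readout, optics, ctrl, finder gives the robot as it stands.
- The arm moves only by the shell command python3 -m creep 'ROWS' [FORCE]. ROWS is JSON, a list that holds one entry, the list of rows, each a list of 7 numbers: the shift along the world's x, y, z scaled (see below), then the turn, a rotation vector about the world's x, y, z scaled (see below), then the opening, from 0 (shut) to 1 (fully open). A call has 1 to 20 rows; each row is the pose to reach, as a shift and turn from the pose commanded when the call began; what a row does not reach only later rows make up. The controller multiplies each number of a shift by 40 cm and each number of a turn by 60 degrees. A row lasts 1/10 s, in which the tool goes at most 50 mm and 8.59 degrees, less where a joint would pass 70% of its speed; a pose out of reach is approached as far as the arm can. A call with a number of a shift or a turn outside -1 to 1 is refused whole. A call with a gripper value outside its range is refused whole. The fingers move at their own pace and stop on an object; FORCE is the grip in N (left out, the last holds). Time passes only in rows, so rows that repeat a pose let the fingers close. It gives the time, the measured TCP pose, the force, the opening and the grip force at its end, in the units of the state.
- readout.sense(): the state, without advancing time (a new reading comes with each control period).
- optics.get_image(name): name is "scene" or "top" or "wrist"; returns a dict with "pixels" (420x560x3 uint8, red, green, blue), "fx", "fy", "cx", "cy" (pixels), "rvec" (rotation vector, rad) and "tvec" (3), from world to camera coordinates, as OpenCV has them; the wrist camera has in their place "hand_eye" (4x4, takes a point from camera to tool coordinates, whose origin is the TCP and whose axes are the flange's). Camera axes: x right, y down, z forward; pixel columns grow to the right and rows downward; lengths in m; the calibration is good to about 2 mm. A picture is of the moment at which its call begins: read the wrist's pose just before it. There is no depth.
- ctrl.close_job(): hands the job in; it is judged then, once.
Trained networks look in a picture, given as the dict that the camera call returned (one of the last four; its "shot" number tells which), for a name from the list of things; names that differ only in an ending like _2 or _b are one class to them, and where a whole thing is asked for, a point or a joint stands for the part that bears it (a point fixed in the world has none). Each returns a list of dicts, best first, with "confidence" (0 to 1); they miss things now and then, are a little off and sometimes report something else, mostly with a low value. They report only what shows in the picture. A call takes as long as a camera call.
- finder.find_in(picture, name): "uv" ([column, row] in pixels, amid what is visible of it).
- finder.outline_of(picture, name): "pixels" (420x560 bool, what is visible of it) and "uv" ([column, row] in pixels, amid what is visible of it).
The state is a dict: "time_s": time; "q": joint angles; "qd": joint speeds; "tau": joint torques, N m; "position": TCP position; "eef_rot": TCP orientation; "contact_force": force on the tool from outside, world axes, zero at the start; "wrist_torque": the same for the moment, N m; "width": finger opening in m; "grasp_force": force on a finger pad.
Only numpy, scipy, OpenCV 4.12 (cv2) and the standard library are available. Lean on these libraries where they do the work, as an engineer would, in place of code of your own. Each camera call takes 0.05 s, during which the arm holds its last target. There are 200 camera calls.

## Working session

There is one attempt and no reset: what is moved stays moved. The work goes in short steps, Python scripts to look and compute and a shell command to move; the robot and the scene stay as the last step left them, time stands still between calls to the robot, and variables do not carry over. Pictures are saved under pics/ and viewed, at most 10 in all, crops included, and the job is handed in when it is done.

```bash
mkdir -p pics; cat > h.py <<'E'
import numpy as np, cv2
from plant import readout, optics, ctrl, finder
def ray(p,uv):
    R=cv2.Rodrigues(np.array(p["rvec"],float))[0];t=np.array(p["tvec"],float)
    d=R.T@np.array([(uv[0]-p["cx"])/p["fx"],(uv[1]-p["cy"])/p["fy"],1.]);return -R.T@t,d
def atz(p,uv,z):
    o,d=ray(p,uv);return o+d*(z-o[2])/d[2]
def proj(p,X):
    K=np.array([[p["fx"],0,p["cx"]],[0,p["fy"],p["cy"]],[0,0,1.]])
    return cv2.projectPoints(np.array(X,float).reshape(-1,3),np.array(p["rvec"],float),np.array(p["tvec"],float),K,None)[0].reshape(-1,2)
E
python3 - <<'E'
from h import *
s=readout.sense();print(s)
for n in("top","scene"):
    p=optics.get_image(n);cv2.imwrite(f"pics/{n}0.png",p["pixels"][:,:,::-1])
    print(n,p["fx"],p["cx"],p["cy"],p["rvec"],p["tvec"])
    for k,z in(("handle_grip",.175),("mark",.085),("pointer",.085),("turntable",.085),("handwheel",.12),("cap_a",.048),("stamp_a",.088),("drag_shoe",.119)):
        for r in finder.find_in(p,k)[:2]: print(k,r["confidence"],r["uv"],atz(p,r["uv"],z))
E
```

```text
{'time_s': 0.0, 'q': array([ 1.16239648e+00,  3.00468131e-01,  1.52160508e+00,  2.26849524e-05,
        1.32070202e+00, -6.65779171e-02]), 'qd': array([ 0.0009437 , -0.0006908 , -0.00027101, -0.00104177, -0.00094703,
       -0.00025736]), 'tau': array([ 1.28542717e-03, -5.31827652e+01, -3.52727902e+01,  7.09439255e-02,
        2.45453574e-02, -1.52356915e-04]), 'position': array([0.18423919, 0.51793368, 0.20487781]), 'eef_rot': array([-1.49786559e-04,  1.70082853e-01,  9.85429588e-01, -5.72102433e-04]), 'contact_force': array([-0.31291209,  0.57417456,  0.09720584]), 'wrist_torque': array([ 0.02903258, -0.004405  ,  0.07179027]), 'grasp_force': 0.0, 'width': 0.09403660292650648}
top 473.2759741578176 282.1472244399038 206.16198010314838 [ 2.10547084 -2.10917112  0.21907313] [0.09229466 0.59603656 1.00427903]
handle_grip 0.55 [410.5, 251.6] [ 0.47996662 -0.16234227  0.175     ]
handle_grip 0.41 [213.7, 192.5] [0.60091877 0.22962942 0.175     ]
mark 0.89 [259.7, 230.5] [0.53727902 0.14029845 0.085     ]
pointer 0.55 [274.3, 215.2] [0.57129332 0.10844587 0.085     ]
turntable 0.92 [261.
[... 399 characters left out ...]
5 278.6094369510516 206.73051804078648 [ 1.08309241  2.35271237 -1.02843234] [ 0.33294632 -0.23507888  1.14792838]
handle_grip 0.6 [230.5, 114.7] [ 0.47848392 -0.17008448  0.175     ]
mark 0.69 [331.6, 220.2] [0.52106465 0.13211003 0.085     ]
pointer 0.97 [342.5, 250.3] [0.57044813 0.18876647 0.085     ]
pointer 0.43 [271.8, 182.1] [ 0.50899863 -0.02630281  0.085     ]
turntable 0.88 [331.1, 220.5] [0.52234592 0.1318598  0.085     ]
handwheel 0.85 [215.0, 150.8] [ 0.54150651 -0.15821776  0.12      ]
cap_a 0.83 [274.0, 180.7] [ 0.4670715  -0.05593912  0.048     ]
stamp_a 0.83 [184.8, 221.8] [ 0.70496759 -0.06782918  0.088     ]
drag_shoe 0.71 [351.5, 260.8] [0.60754189 0.22488306 0.119     ]
```

View pics/top0.png

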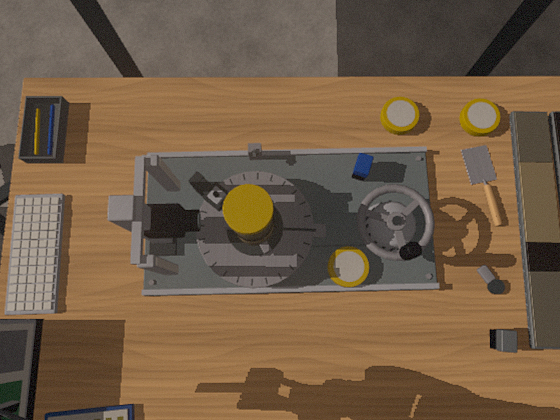

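View pics/scene0.png

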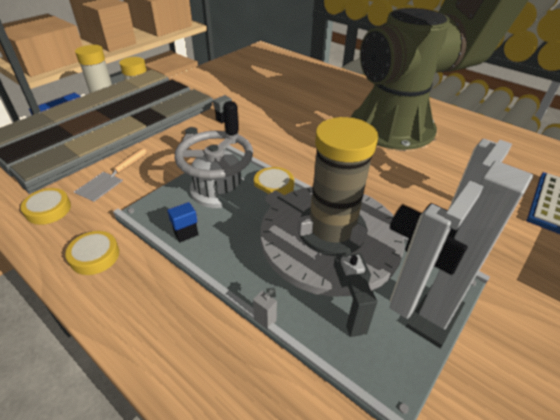

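```bash
cat > fit.py <<'E'
from h import *
from scipy.optimize import least_squares
P={n:optics.get_image(n) for n in("top","scene")}
hu={n:finder.find_in(P[n],"handle_grip")[0]["uv"] for n in P}
hull=None
# wheel: fit outline convex hull; rim center
for n,p in P.items():
    m=finder.outline_of(p,"handwheel")[0]["pixels"].astype(np.uint8)
    print(n,"wheel px",m.sum(),np.argwhere(m).min(0),np.argwhere(m).max(0))
# triangulate handle
A=[];b=[]
for n,p in P.items():
    o,d=ray(p,hu[n]);d/=np.linalg.norm(d);M=np.eye(3)-np.outer(d,d);A.append(M);b.append(M@o)
print("handle tri",np.linalg.solve(sum(A),sum(b)))
p=P["top"];c=p["pixels"][130:310,190:450,::-1]
def circ(c,r,z): a=np.linspace(0,2*np.pi,200);return np.c_[c[0]+r*np.cos(a),c[1]+r*np.sin(a),0*a+z]
# edge-based refinement of pose (x,y,yaw): maximise gradient along projected circles
def gimg(p):
    g=cv2.GaussianBlur(cv2.cvtColor(p["pixels"],cv2.COLOR_RGB2GRAY).astype(np.float32),(0,0),1.5)
    return cv2.GaussianBlur(np.hypot(cv2.Sobel(g,5,1,0),cv2.Sobel(g,5,0,1)),(0,0),1)
G={n:gimg(P[n]) for n in P}
def score(v,ns=("top","scene")):
    x,y,a=v;t=(x-.3*np.sin(a),y+.3*np.cos(a));s=0
    for n in ns:
        for X,w in((circ((x,y),.0835,.121),1),(circ(t,.13,.085),1)):
            q=proj(P[n],X).astype(np.float32);s+=w*cv2.remap(G[n],q[:,0].copy()[None],q[:,1].copy()[None],1).mean()
    return s
from scipy.optimize import differential_evolution as de
for ns in(("top",),("scene",),("top","scene")):
    r=de(lambda v:-score(v,ns),[(.5,.6),(-.2,-.1),(-.15,.15)],seed=0,popsize=25,maxiter=80);print(ns,r.x,r.fun)
x,y,a=r.x;np.save("pose.npy",r.x);t=(x-.3*np.sin(a),y+.3*np.cos(a));print("table",t)
for n,(r0,r1,c0,c1) in {"top":(130,310,190,450),"scene":(70,350,110,460)}.items():
    p=P[n];k=3 if n=="top" else 2
    im=cv2.resize(p["pixels"][r0:r1,c0:c1,::-1],None,fx=k,fy=k,interpolation=cv2.INTER_CUBIC)
    for X in(circ((x,y),.0835,.121),circ(t,.13,.085),circ((x,y),.07,.203)):
        cv2.polylines(im,[((proj(p,X)-[c0,r0]+.5)*k).astype(int)],True,(0,0,255),1)
    X=[[t[0]+.16*np.cos(a),t[1]+.16*np.sin(a),.085],[*t,.085]]
    for u in proj(p,X): cv2.circle(im,tuple(int(i) for i in (u-[c0,r0]+.5)*k),4,(0,255,0),1)
    cv2.imwrite(f"pics/{n}1.png",im)
E
python3 fit.py
```

```text
top wheel px 2602 [184 357] [260 434]
scene wheel px 2522 [101 175] [178 251]
handle tri [ 0.48201764 -0.16202589  0.17475578]
('top',) [ 0.55525644 -0.12726274  0.08078628] -79.0120849609375
('scene',) [ 0.5499051  -0.15385164  0.0223003 ] -127.51834106445312
('top', 'scene') [ 0.55089225 -0.1517088   0.02366966] -195.28770446777344
table (np.float64(0.5437920127775389), np.float64(0.14820716650858573))
```

View pics/top1.png

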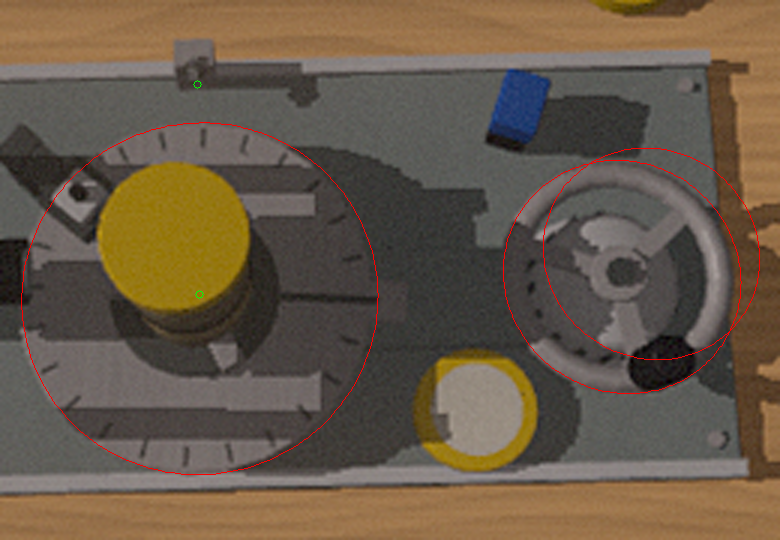

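View pics/scene1.png

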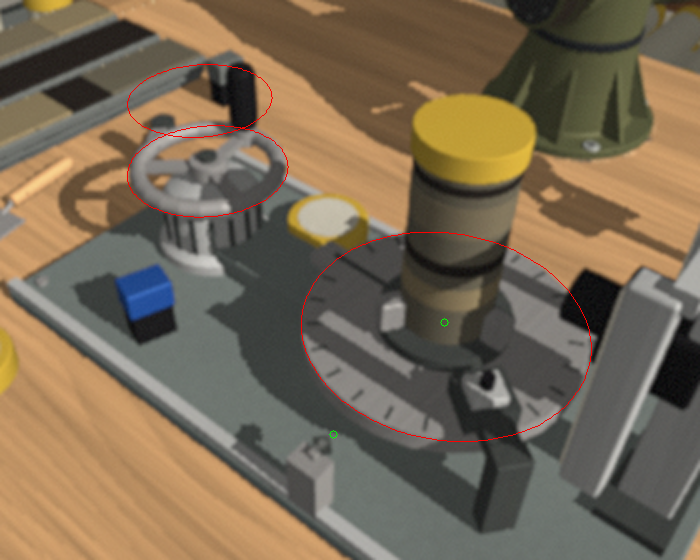

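The top view shows the wheel hub near (398,220), handle at (411,251), tab and dark line pointing to the right at about (318,230), and the pointer bracket at (255,152). The fitted circles agree with the wheel rim and platter edge to a few mm in both views.

```bash
python3 -m creep '[[[0.1,-0.2,0.2,0,0,0,1],[0.2,-0.4,0.39,0,0,0,1],[0.44,-0.92,0.39,0,0,0,1],[0.44,-0.92,0.39,0,0,0,1],[0.44,-0.92,0.39,0,0,0,1],[0.44,-0.92,0.39,0,0,0,1],[0.44,-0.92,0.39,0,0,0,1],[0.44,-0.92,0.39,0,0,0,1],[0.44,-0.92,0.39,0,0,0,1],[0.44,-0.92,0.39,0,0,0,1]]]'
cat > ang.py <<'E'
from h import *
x,y,a=np.load("pose.npy");T=np.array([x-.3*np.sin(a),y+.3*np.cos(a)])
def tab(p,prior=None,w=.6):
    """tab angle from the pointer (scanner +x), rad"""
    g=cv2.cvtColor(p["pixels"],cv2.COLOR_RGB2GRAY).astype(np.float32)
    th=np.linspace(-np.pi,np.pi,721)[:-1];r=np.linspace(.07,.125,23)
    A,R=np.meshgrid(th,r,indexing="ij")
    q=proj(p,np.stack([T[0]+R*np.cos(A+a),T[1]+R*np.sin(A+a),0*A+.085],-1)).astype(np.float32).reshape(*A.shape,2)
    I=cv2.remap(g,q[...,0].copy(),q[...,1].copy(),1);L=np.log(I+5)
    side=np.minimum((np.roll(L,10,0)+np.roll(L,8,0))/2,(np.roll(L,-10,0)+np.roll(L,-8,0))/2)
    D=np.clip(side-L,-.2,.35);s=np.sort(D,1)[:,3:-3].mean(1);s=np.convolve(np.r_[s[-3:],s,s[:3]],np.ones(7)/7,"valid")
    if prior is not None: s=np.where(abs((th-prior+np.pi)%(2*np.pi)-np.pi)<w,s,-1)
    o=[];s2=s.copy()
    for _ in range(3):
        i=s2.argmax();k=np.arange(i-3,i+4);ww=np.clip(s[k%720],1e-6,None)
        o.append((round(float(th[i]+((k-i)*ww).sum()/ww.sum()*(th[1]-th[0])),3),round(float(s[i]),3)))
        s2[abs((th-th[i]+np.pi)%(2*np.pi)-np.pi)<.15]=-1
    return o
def look(prior=None,save=None,n=("top",)):
    for c in n:
        t=readout.sense()["time_s"];p=optics.get_image(c)
        if save: cv2.imwrite(f"pics/{save}_{c}.png",p["pixels"][:,:,::-1])
        print(round(t,3),c,tab(p,prior))
E
python3 -c "
from ang import *
look(n=('top','scene'))
s=readout.sense();print(s['position'],s['time_s'])
p=optics.get_image('top')
for u in ((399.0,220.3),(397.5,220.3)): print(atz(p,u,.135))
"
```

```text
time_s: 2.2
position: [0.362, 0.1467, 0.3628]
eef_rot: [0.001, 0.173, 0.985, 0.0]
contact_force: [0.3, 0.5, -0.1]
width: 0.0937
grasp_force: 0.0
2.2 top [(-1.63, 0.312), (1.045, 0.171), (-2.916, 0.117)]
2.25 scene [(-1.651, 0.29), (-2.251, 0.107), (-3.062, 0.103)]
[0.36052116 0.14973369 0.36148794] 2.3
[ 0.55010468 -0.1528518   0.135     ]
[ 0.55011141 -0.1497263   0.135     ]
```

```bash
python3 -m creep '[[[0.15,-0.39,-0.1,0,0,0,1],[0.3025,-0.78,-0.2,0,0,0,1],[0.3025,-0.78,-0.2,0,0,0,1],[0.3025,-0.78,-0.2,0,0,0,1],[0.3025,-0.78,-0.2,0,0,0,1],[0.3025,-0.78,-0.2,0,0,0,1],[0.3025,-0.78,-0.2,0,0,0,1],[0.3025,-0.78,-0.2,0,0,0,1],[0.3025,-0.78,-0.2,0,0,0,1],[0.3025,-0.78,-0.2,0,0,0,1]]]'
python3 -c "
from ang import *
from scipy.spatial.transform import Rotation as Ro
s=readout.sense();print(s['position'],s['q'])
p=optics.get_image('wrist');cv2.imwrite('pics/w.png',p['pixels'][:,:,::-1])
H=np.array(p['hand_eye']);q=s['eef_rot'];R=Ro.from_quat([q[1],q[2],q[3],q[0]]).as_matrix()
for r in finder.find_in(p,'handle_grip')[:2]:
  u=r['uv'];d=R@H[:3,:3]@np.array([(u[0]-p['cx'])/p['fx'],(u[1]-p['cy'])/p['fy'],1]);o=R@H[:3,3]+s['position']
  print(r['confidence'],u,o,o+d*(.19-o[2])/d[2])
"
```

```text
time_s: 3.35
position: [0.4815, -0.16, 0.2817]
eef_rot: [0.0, 0.169, 0.986, 0.0]
contact_force: [0.8, -0.4, -0.4]
width: 0.0943
grasp_force: 0.0
[ 0.48153195 -0.16003698  0.28173093] [-3.93154632e-01  1.54672049e-01  1.52201846e+00  1.85678091e-04
  1.46459376e+00 -1.62436601e+00]
0.96 [273.7, 213.2] [ 0.41538281 -0.13668482  0.46234338] [ 0.48336556 -0.16478095  0.19      ]
```

View pics/w.png

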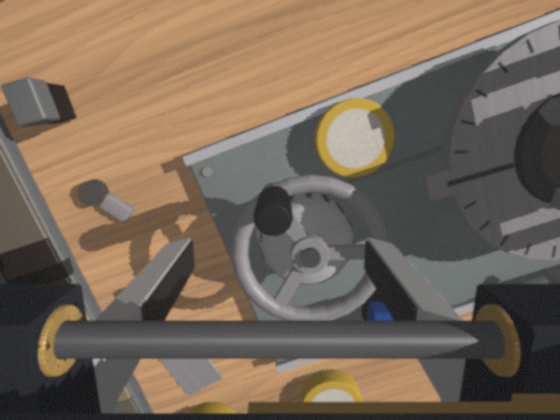

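The handle (275,208) sits between the fingers with nothing in the way; descending and gripping.

```bash
python3 -m creep '[[[0.0025,-0.0025,-0.12,0,0,0,1],[0.0025,-0.0025,-0.23,0,0,0,1],[0.0025,-0.0025,-0.3125,0,0,0,1],[0.0025,-0.0025,-0.3125,0,0,0,0.6],[0.0025,-0.0025,-0.3125,0,0,0,0],[0.0025,-0.0025,-0.3125,0,0,0,0],[0.0025,-0.0025,-0.3125,0,0,0,0],[0.0025,-0.0025,-0.3125,0,0,0,0]]]' 20
python3 -c "
from ang import *
from scipy.spatial.transform import Rotation as Ro
s=readout.sense();print(s['position'],s['q'],s['contact_force'])
X=np.array([.550,-.1515]);d=s['position'][:2]-X;print(np.hypot(*d),np.degrees(np.arctan2(d[1],d[0])))
"
```

```text
time_s: 4.25
position: [0.4828, -0.1629, 0.1576]
eef_rot: [0.001, 0.17, 0.985, -0.0]
contact_force: [-0.1, 0.3, 0.1]
width: 0.0572
grasp_force: 0.0
[ 0.48277789 -0.16293342  0.15763421] [-3.97387555e-01  2.54980750e-01  1.69443459e+00  1.35029565e-05
  1.19021219e+00 -1.62647232e+00] [-0.05225366  0.29628424  0.12617563]
0.06818749659096936 -170.3472642625514
```

```bash
python3 -m creep '[[[0,0,0,0,0,0,0],[0,0,0,0,0,0,0],[0,0,0,0,0,0,0],[0,0,0,0,0,0,0],[0,0,0,0,0,0,0]]]' 20
cat > circ.py <<'E'
import sys,numpy as np
# args: phi0(rad, wheel), speed list w0 w1 ... per row as "n:w" segments (linear ramps from prev), prints rows
phi0=float(sys.argv[1]);w=float(sys.argv[2]);ph=phi0;out=[];R=.07
for s in sys.argv[3:]:
    n,w1=s.split(":");n=int(n);w1=float(w1)
    for i in range(n):
        wn=w+(w1-w)*(i+1)/n;ph+=.1*(w+(w1-w)*(i+.5)/n)
        out.append([round(R/.4*(np.cos(ph)-np.cos(phi0)),4),round(R/.4*(np.sin(ph)-np.sin(phi0)),4)])
    w=w1
print("["+",".join(f"[{a},{b},0,0,0,0,0]" for a,b in out)+"]",len(out),"phi_end",round(ph,4))
E
python3 -c "
from h import *
s=readout.sense();print(s['position'],s['width'],s['grasp_force'],s['contact_force'])"
python3 circ.py -2.975 0 8:1.8 12:1.8
```

```text
time_s: 4.75
position: [0.4823, -0.1628, 0.1565]
eef_rot: [-0.0, 0.17, 0.985, -0.0]
contact_force: [-1.1, -0.6, 1.5]
width: 0.0312
grasp_force: 20.0
[ 0.48233233 -0.16284628  0.15651506] 0.031205592672088514 20.000320023391396 [-1.10490813 -0.60069605  1.51523434]
[[0.0003,-0.0019,0,0,0,0,0],[0.0015,-0.0077,0,0,0,0,0],[0.0038,-0.0173,0,0,0,0,0],[0.008,-0.0304,0,0,0,0,0],[0.0148,-0.0468,0,0,0,0,0],[0.0254,-0.0657,0,0,0,0,0],[0.0408,-0.0861,0,0,0,0,0],[0.062,-0.1066,0,0,0,0,0],[0.088,-0.1242,0,0,0,0,0],[0.1168,-0.1369,0,0,0,0,0],[0.1474,-0.1442,0,0,0,0,0],[0.1788,-0.1459,0,0,0,0,0],[0.21,-0.1419,0,0,0,0,0],[0.24,-0.1325,0,0,0,0,0],[0.2679,-0.1178,0,0,0,0,0],[0.2926,-0.0983,0,0,0,0,0],[0.3135,-0.0748,0,0,0,0,0],[0.3298,-0.0479,0,0,0,0,0],[0.341,-0.0185,0,0,0,0,0],[0.3468,0.0124,0,0,0,0,0]] 20 phi_end -0.095
```

```bash
python3 -m creep '[[[0.0003,-0.002,0,0,0,0,0],[0.0015,-0.0077,0,0,0,0,0],[0.004,-0.017,0,0,0,0,0],[0.008,-0.030,0,0,0,0,0],[0.015,-0.047,0,0,0,0,0],[0.025,-0.066,0,0,0,0,0],[0.041,-0.086,0,0,0,0,0],[0.062,-0.107,0,0,0,0,0],[0.088,-0.124,0,0,0,0,0],[0.117,-0.137,0,0,0,0,0],[0.147,-0.144,0,0,0,0,0],[0.179,-0.146,0,0,0,0,0],[0.21,-0.142,0,0,0,0,0],[0.24,-0.1325,0,0,0,0,0],[0.268,-0.118,0,0,0,0,0],[0.293,-0.098,0,0,0,0,0],[0.3135,-0.075,0,0,0,0,0],[0.33,-0.048,0,0,0,0,0],[0.341,-0.0185,0,0,0,0,0],[0.347,0.0125,0,0,0,0,0]]]'
python3 -c "
from ang import *
s=readout.sense();print(s['position'],s['qd'],s['contact_force'])
look(); look()
s=readout.sense();print(s['position'],s['qd'],s['contact_force'])
"; python3 circ.py -.095 1.8 20:1.8
```

```text
time_s: 6.75
position: [0.6215, -0.1583, 0.1563]
eef_rot: [-0.0, 0.17, 0.985, -0.0]
contact_force: [-5.0, -1.4, 3.4]
width: 0.0312
grasp_force: 20.0
[ 0.62149307 -0.15827118  0.15630253] [ 0.19278694 -0.0244679   0.04054404 -0.00135009 -0.00926378  0.19527802] [-5.03244079 -1.36190521  3.42179488]
6.75 top [(-1.518, 0.315), (1.049, 0.171), (0.692, 0.095)]
6.8 top [(-1.512, 0.307), (1.048, 0.165), (0.695, 0.099)]
[ 0.62151297 -0.15698305  0.15635066] [-0.02271397  0.00029336 -0.00063818 -0.00444108 -0.00182995 -0.01832643] [-3.29758785 -0.2673615   4.61876957]
[[0.0002,0.0315,0,0,0,0,0],[-0.0053,0.0624,0,0,0,0,0],[-0.0163,0.0919,0,0,0,0,0],[-0.0323,0.119,0,0,0,0,0],[-0.0529,0.1427,0,0,0,0,0],[-0.0775,0.1624,0,0,0,0,0],[-0.1051,0.1774,0,0,0,0,0],[-0.135,0.1872,0,0,0,0,0],[-0.1662,0.1914,0,0,0,0,0],[-0.1976,0.19,0,0,0,0,0],[-0.2283,0.183,0,0,0,0,0],[-0.2572,0.1707,0,0,0,0,0],[-0.2835,0.1533,0,0,0,0,0],[-0.3062,0.1315,0,0,0,0,0],[-0.3246,0.1061,0,0,0,0,0],[-0.3382,0.0777,0,0,0,0,0],[-0.3465,0.0473,0,0,0,0,0],[-0.3492,0.016,0,0,0,0,0],[-0.3463,-0.0153,0,0,0,0,0],[-0.3378,-0.0456,0,0,0,0,0]] 20 phi_end 3.505
```

```bash
python3 circ.py -.095 0 4:2.6 16:2.6
```

```text
[[0.0004,0.0057,0,0,0,0,0],[0.0007,0.0227,0,0,0,0,0],[-0.0026,0.0509,0,0,0,0,0],[-0.0148,0.0888,0,0,0,0,0],[-0.0387,0.1273,0,0,0,0,0],[-0.0717,0.1584,0,0,0,0,0],[-0.1116,0.18,0,0,0,0,0],[-0.1557,0.1906,0,0,0,0,0],[-0.2011,0.1895,0,0,0,0,0],[-0.2446,0.1768,0,0,0,0,0],[-0.2835,0.1533,0,0,0,0,0],[-0.3149,0.1206,0,0,0,0,0],[-0.3369,0.081,0,0,0,0,0],[-0.348,0.037,0,0,0,0,0],[-0.3474,-0.0084,0,0,0,0,0],[-0.3352,-0.0521,0,0,0,0,0],[-0.3121,-0.0912,0,0,0,0,0],[-0.2798,-0.123,0,0,0,0,0],[-0.2403,-0.1454,0,0,0,0,0],[-0.1964,-0.157,0,0,0,0,0]] 20 phi_end 4.585
```

```bash
python3 -m creep '[[[0.0004,0.006,0,0,0,0,0],[0.0007,0.023,0,0,0,0,0],[-0.003,0.051,0,0,0,0,0],[-0.015,0.089,0,0,0,0,0],[-0.039,0.127,0,0,0,0,0],[-0.072,0.158,0,0,0,0,0],[-0.112,0.18,0,0,0,0,0],[-0.156,0.191,0,0,0,0,0],[-0.201,0.1895,0,0,0,0,0],[-0.245,0.177,0,0,0,0,0],[-0.2835,0.153,0,0,0,0,0],[-0.315,0.121,0,0,0,0,0],[-0.337,0.081,0,0,0,0,0],[-0.348,0.037,0,0,0,0,0],[-0.347,-0.008,0,0,0,0,0],[-0.335,-0.052,0,0,0,0,0],[-0.312,-0.091,0,0,0,0,0],[-0.28,-0.123,0,0,0,0,0],[-0.24,-0.145,0,0,0,0,0],[-0.196,-0.157,0,0,0,0,0]]]'
python3 -c "
from ang import *
look(-.8,w=1.2)
s=readout.sense();print(s['position'],s['contact_force'])
"; python3 circ.py 4.585 2.6 20:2.6
```

```text
time_s: 8.85
position: [0.5432, -0.2208, 0.1565]
eef_rot: [-0.0, 0.17, 0.985, -0.0]
contact_force: [-2.2, 2.2, 3.2]
width: 0.0315
grasp_force: 20.0
[[0.0454,0.0001,0,0,0,0,0],[0.0892,0.0119,0,0,0,0,0],[0.1285,0.0345,0,0,0,0,0],[0.1607,0.0665,0,0,0,0,0],[0.1835,0.1057,0,0,0,0,0],[0.1956,0.1495,0,0,0,0,0],[0.1959,0.1948,0,0,0,0,0],[0.1846,0.2388,0,0,0,0,0],[0.1624,0.2783,0,0,0,0,0],[0.1308,0.3109,0,0,0,0,0],[0.0918,0.3341,0,0,0,0,0],[0.0482,0.3466,0,0,0,0,0],[0.0028,0.3475,0,0,0,0,0],[-0.0412,0.3367,0,0,0,0,0],[-0.081,0.3149,0,0,0,0,0],[-0.1139,0.2836,0,0,0,0,0],[-0.1376,0.2449,0,0,0,0,0],[-0.1505,0.2014,0,0,0,0,0],[-0.1519,0.1561,0,0,0,0,0],[-0.1415,0.1119,0,0,0,0,0]] 20 phi_end 9.785Traceback (most recent call last):
  File "<string>", line 3, in <module>
    look(-.8,w=1.2)
    ~~~~^^^^^^^^^^^
TypeError: look() got an unexpected keyword argument 'w'
```

```bash
sed -i 's/def look(prior=None,save=None,n=("top",)):/def look(prior=None,save=None,n=("top",),w=.6):/; s/tab(p,prior))/tab(p,prior,w))/' ang.py
python3 -c "
from ang import *
look(-.8,w=1.2)
s=readout.sense();print(s['position'],s['contact_force'])
"
```

```text
8.85 top [(-0.655, 0.256), (-0.398, 0.028), (-1.994, 0.023)]
[ 0.54536075 -0.22081735  0.15644882] [ 1.21470639 -2.27028599  6.28411054]
```

```bash
python3 -m creep '[[[0.045,0.0,0,0,0,0,0],[0.089,0.012,0,0,0,0,0],[0.1285,0.0345,0,0,0,0,0],[0.161,0.0665,0,0,0,0,0],[0.1835,0.106,0,0,0,0,0],[0.1955,0.1495,0,0,0,0,0],[0.196,0.195,0,0,0,0,0],[0.1845,0.239,0,0,0,0,0],[0.1625,0.278,0,0,0,0,0],[0.131,0.311,0,0,0,0,0],[0.092,0.334,0,0,0,0,0],[0.048,0.3465,0,0,0,0,0],[0.003,0.3475,0,0,0,0,0],[-0.041,0.337,0,0,0,0,0],[-0.081,0.315,0,0,0,0,0],[-0.114,0.2835,0,0,0,0,0],[-0.1375,0.245,0,0,0,0,0],[-0.1505,0.2015,0,0,0,0,0],[-0.152,0.156,0,0,0,0,0],[-0.1415,0.112,0,0,0,0,0]]]'
python3 -c "
from ang import *
look(.9,w=1.2)
look(.9,w=1.2)
"
cat > sim.py <<'E'
import numpy as np
from scipy.optimize import least_squares
# segments (duration, w_start, w_end) for the wheel
def sim(segs,J,k,Tc,marks,w0=0,b=.02,lag=.03):
    dt=.002;ws=[]
    for d,u,v in segs: ws+=list(np.linspace(u,v,max(1,round(d/dt)),endpoint=False))
    th=0;w=w0;W=0;o=[];S=[]
    for u in ws:
        W+=(u-W)*dt/lag;t=k*(W-w)-b*w
        if w==0 and abs(t)<=Tc: a=0
        else:
            a=(t-np.sign(w if w else t)*Tc)/J
        n=w+a*dt
        if w*n<0:n=0
        w=n;th+=w*dt;o.append(th);S.append(w)
    o=np.array(o);S=np.array(S);i=[min(len(o)-1,round(m/dt)) for m in marks];return o[i],S[i],o,S
E
```

```text
time_s: 10.9
position: [0.4856, -0.1755, 0.1566]
eef_rot: [-0.0, 0.17, 0.985, 0.0]
contact_force: [-0.1, 3.4, -0.0]
width: 0.0314
grasp_force: 20.0
10.9 top [(1.049, 0.165), (0.69, 0.112), (0.025, 0.026)]
10.95 top [(1.054, 0.186), (0.691, 0.105), (0.062, 0.023)]
```

```bash
python3 -c "
from ang import *
t=readout.sense()['time_s'];p=optics.get_image('scene');cv2.imwrite('pics/s3.png',cv2.resize(p['pixels'][90:330,210:470,::-1],None,fx=3,fy=3)[:600]);print(t,tab(p,.9,1.2))
p=optics.get_image('top');cv2.imwrite('pics/t3.png',cv2.resize(p['pixels'][130:310,190:450,::-1],None,fx=3,fy=3))
"
```

```text
11.0 [(0.707, 0.073), (0.31, 0.027), (1.642, 0.025)]
```

View pics/t3.png

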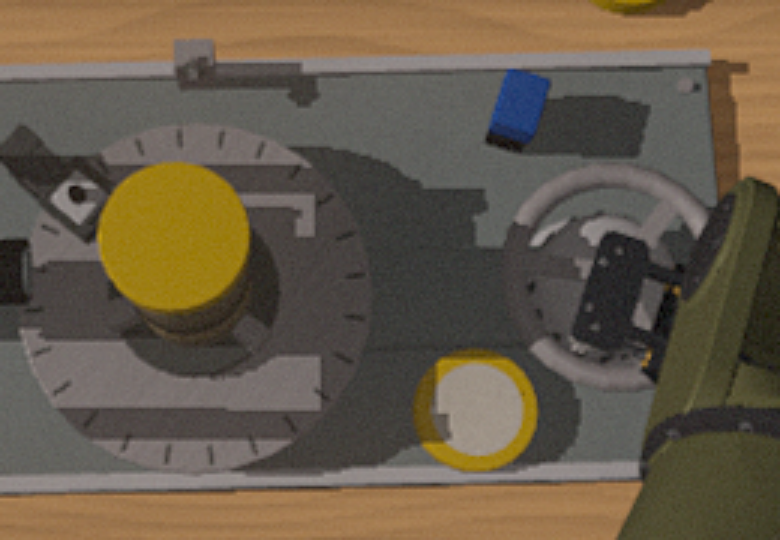

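```bash
cat >> ang.py <<'E'
def phase(p,skip=(.35,1.75)):
    g=cv2.cvtColor(p["pixels"],cv2.COLOR_RGB2GRAY).astype(np.float32)
    th=np.linspace(-np.pi,np.pi,1441)[:-1];r=np.linspace(.113,.126,8)
    A,R=np.meshgrid(th,r,indexing="ij")
    q=proj(p,np.stack([T[0]+R*np.cos(A+a),T[1]+R*np.sin(A+a),0*A+.085],-1)).astype(np.float32).reshape(*A.shape,2)
    L=np.log(cv2.remap(g,q[...,0].copy(),q[...,1].copy(),1)+5).mean(1)
    n=10;side=np.minimum(np.roll(L,n),np.roll(L,-n));D=np.clip(side-L,0,.3)
    m=~((th>skip[0])&(th<skip[1]));z=(D*m*np.exp(24j*th)).sum();return np.angle(z)/24,abs(z)/(D*m).sum()
def fine(p,coarse):
    f,c=phase(p);s=2*np.pi/24;return round(f+s*round((coarse-f-OFF)/s)+OFF,3),round(c,2)
OFF=0.
E
python3 - <<'E'
from ang import *
import ang
p=optics.get_image("top")
im=cv2.imread("pics/top0.png")[:,:,::-1];p0=dict(p);p0["pixels"]=np.ascontiguousarray(im)
print(phase(p0),tab(p0)[0],phase(p),tab(p,1.1)[0])
f=phase(p0)[0];s=2*np.pi/24;print("off",(tab(p0)[0][0]-f+s/2)%s-s/2)
ang.OFF=(tab(p0)[0][0]-f+s/2)%s-s/2;print(fine(p,1.1))
E
```

```text
(np.float64(-0.06712731292928713), np.float64(0.7219904985158196)) (-1.631, 0.316) (np.float64(0.09292119739193973), np.float64(0.7693224851240721)) (1.048, 0.152)
off 0.006923639724183611
(np.float64(1.147), np.float64(0.77))
```

```bash
sed -i 's/^OFF=.*/OFF=0.007/' ang.py; cat > fitp.py <<'E'
from sim import *
segs=[(.8,0,1.8),(1.2,1.8,1.8),(.1,0,0),(.4,0,2.6),(1.6,2.6,2.6),(.05,0,0),(2.,2.6,2.6),(.3,0,0)]
marks=[2.,2.05,4.1,6.3];y=np.array([.112,.118,.975,2.777])
def res(v):
    J,k,Tc=v;return np.r_[(sim(segs,J,k,Tc,marks)[0]-y)/.01,(J/.071-1)/.25,(k/.09-1)/.1]
if __name__=="__main__":
    for x0 in([.071,.09,.12],[.08,.085,.09]):
        r=least_squares(res,x0,x_scale=[.07,.09,.1],diff_step=.01);print(r.x,r.cost,sim(segs,*r.x,marks)[0])
    J,k,Tc=r.x;print("wheel for 1.256:",1.256+(Tc+.02*1.256)/k, "w@end",sim(segs,*r.x,marks)[1])
E
python3 fitp.py; python3 -c "
from ang import *
t=readout.sense()['time_s'];p=optics.get_image('top');print(t,fine(p,1.15))"
```

```text
[0.10414205 0.10451242 0.15934268] 12.143962911553926 [0.13587179 0.14378877 0.99272119 2.76053221]
[0.10442817 0.10478117 0.1597715 ] 12.129734061846252 [0.13578097 0.14369349 0.99255197 2.76063603]
wheel for 1.256: 3.0205488819141655 w@end [0.17776498 0.13048698 0.77731777 0.58361615]
11.15 (np.float64(1.157), np.float64(0.78))
```

```bash
sed -i 's/(.3,0,0)\]/(.6,0,0)]/; s/^marks.*/marks=[2.,2.05,4.1,6.35,6.40];y=np.array([.112,.118,.975,2.777,2.787]);sg=np.array([.03,.03,.01,.01,.01])/; s/-y)\/.01/-y)\/sg/' fitp.py; python3 fitp.py;  python3 circ.py 3.502 0 6:2.9 14:2.9;python3 circ.py 3.502 0 6:3.0 14:3.0
```

```text
[0.09661776 0.08971729 0.13418246] 2.8468044627909674 [0.14296511 0.151457   0.98149109 2.76862444 2.79121516]
[0.09654887 0.08945561 0.13371219] 2.850225613122873 [0.14319053 0.15170052 0.98132227 2.76863711 2.79127841]
wheel for 1.256: 3.031541917372283 w@end [0.18795523 0.14478103 0.76475311 0.50270792 0.40763065]
[[0.0015,-0.0039,0,0,0,0,0],[0.0067,-0.0155,0,0,0,0,0],[0.0172,-0.0339,0,0,0,0,0],[0.0354,-0.0572,0,0,0,0,0],[0.064,-0.0821,0,0,0,0,0],[0.1053,-0.1032,0,0,0,0,0],[0.1549,-0.1131,0,0,0,0,0],[0.2053,-0.1083,0,0,0,0,0],[0.2522,-0.0893,0,0,0,0,0],[0.2917,-0.0577,0,0,0,0,0],[0.3205,-0.0162,0,0,0,0,0],[0.3362,0.0319,0,0,0,0,0],[0.3375,0.0825,0,0,0,0,0],[0.3243,0.1313,0,0,0,0,0],[0.2977,0.1743,0,0,0,0,0],[0.26,0.2079,0,0,0,0,0],[0.2141,0.2293,0,0,0,0,0],[0.1641,0.2367,0,0,0,0,0],[0.114,0.2295,0,0,0,0,0],[0.0681,0.2083,0,0,0,0,0]] 20 phi_end 8.432
[[0.0016,-0.0041,0,0,0,0,0],[0.007,-0.016,0,0,0,0,0],[0.0179,-0.035,0,0,0,0,0],[0.037,-0.0589,0,0,0,0,0],[0.0671,-0.0841,0,0,0,0,0],[0.1103,-0.1049,0,0,0,0,0],[0.1619,-0.1133,0,0,0,0,0],[0.2137,-0.106,0,0,0,0,0],[0.2611,-0.0837,0,0,0,0,0],[0.2997,-0.0485,0,0,0,0,0],[0.3262,-0.0034,0,0,0,0,0],[0.3382,0.0475,0,0,0,0,0],[0.3346,0.0997,0,0,0,0,0],[0.3157,0.1485,0,0,0,0,0],[0.2833,0.1895,0,0,0,0,0],[0.2402,0.2191,0,0,0,0,0],[0.1903,0.2347,0,0,0,0,0],[0.1379,0.2348,0,0,0,0,0],[0.088,0.2194,0,0,0,0,0],[0.0447,0.19,0,0,0,0,0]] 20 phi_end 8.602
```

```bash
python3 -m creep '[[[0.0016,-0.004,0,0,0,0,0],[0.007,-0.016,0,0,0,0,0],[0.018,-0.035,0,0,0,0,0],[0.037,-0.059,0,0,0,0,0],[0.067,-0.084,0,0,0,0,0],[0.110,-0.105,0,0,0,0,0],[0.162,-0.113,0,0,0,0,0],[0.214,-0.106,0,0,0,0,0],[0.261,-0.084,0,0,0,0,0],[0.3,-0.0485,0,0,0,0,0],[0.326,-0.0035,0,0,0,0,0],[0.338,0.0475,0,0,0,0,0],[0.3345,0.1,0,0,0,0,0],[0.3155,0.1485,0,0,0,0,0],[0.2835,0.1895,0,0,0,0,0],[0.24,0.219,0,0,0,0,0],[0.19,0.2345,0,0,0,0,0],[0.138,0.235,0,0,0,0,0],[0.088,0.2195,0,0,0,0,0],[0.0445,0.19,0,0,0,0,0]]]'
python3 -c "
from ang import *
t=readout.sense();print(t['contact_force'],t['position']);t=t['time_s'];p=optics.get_image('top');print(t,tab(p,2.5,1.),fine(p,tab(p,2.5,1.)[0][0]))"
python3 circ.py 8.602 3 20:3.0
```

```text
time_s: 13.2
position: [0.5036, -0.099, 0.1565]
eef_rot: [0.001, 0.17, 0.986, 0.0]
contact_force: [9.4, -6.2, -7.6]
width: 0.0316
grasp_force: 20.0
[ 9.39408969 -6.22715149 -7.64878109] [ 0.50360314 -0.09898741  0.15646283]
13.2 [(1.912, 0.221), (2.956, 0.022), (2.433, 0.016)] (np.float64(1.943), np.float64(0.77))
[[-0.0326,-0.0409,0,0,0,0,0],[-0.0516,-0.0896,0,0,0,0,0],[-0.0554,-0.1418,0,0,0,0,0],[-0.0437,-0.1927,0,0,0,0,0],[-0.0173,-0.2379,0,0,0,0,0],[0.0212,-0.2733,0,0,0,0,0],[0.0684,-0.2958,0,0,0,0,0],[0.1202,-0.3033,0,0,0,0,0],[0.1718,-0.2951,0,0,0,0,0],[0.2188,-0.2721,0,0,0,0,0],[0.2568,-0.2362,0,0,0,0,0],[0.2825,-0.1906,0,0,0,0,0],[0.2937,-0.1395,0,0,0,0,0],[0.2892,-0.0874,0,0,0,0,0],[0.2695,-0.039,0,0,0,0,0],[0.2364,0.0015,0,0,0,0,0],[0.1928,0.0304,0,0,0,0,0],[0.1426,0.0451,0,0,0,0,0],[0.0903,0.0443,0,0,0,0,0],[0.0406,0.0282,0,0,0,0,0]] 20 phi_end 14.602
```

```bash
cat > fitp.py <<'E'
from sim import *
segs=[(.8,0,1.8),(1.2,1.8,1.8),(.1,0,0),(.4,0,2.6),(1.6,2.6,2.6),(.05,0,0),(2.,2.6,2.6),(.3,0,0),(.6,0,3),(1.4,3,3),(.05,0,0)]
marks=[2.,2.05,4.1,6.35,6.40,8.448];Y=np.array([.112,.118,.975,2.777,2.787,3.573]);sg=np.array([.03,.03,.015,.015,.015,.015])
def res(v,y):
    J,k,Tc=v;return np.r_[(sim(segs,J,k,Tc,marks)[0]-y)/sg,(J/.071-1)/.25,(k/.09-1)/.1]
if __name__=="__main__":
  for h in(0,-.262):
    y=Y.copy();y[3:5]+=h
    r=least_squares(res,[.08,.085,.11],args=(y,),x_scale=[.07,.09,.1],diff_step=.01);print(r.x,r.cost,sim(segs,*r.x,marks)[0]-y)
    J,k,Tc=r.x;print("wheel for 1.256:",1.256+(Tc+.02*1.256)/k, "w@end",sim(segs,*r.x,marks)[1])
E
python3 fitp.py
```

```text
[0.09550455 0.08929577 0.13614872] 83.76623780275489 [ 0.01666154  0.01824299 -0.03131282 -0.09670447 -0.08543449  0.13957328]
wheel for 1.256: 3.062006187739316 w@end [0.16972844 0.12581716 0.74578501 0.47565792 0.37987124 0.99231034]
[0.0583748  0.08010898 0.1307229 ] 3.0824385689673597 [-0.01817758 -0.01971362 -0.02534486 -0.0007887  -0.00242609  0.01314826]
wheel for 1.256: 3.201386113118843 w@end [0.11724004 0.05043708 0.72818637 0.23401359 0.10734649 1.01169127]
```

```bash
python3 circ.py 8.602 3.14159265 20:3.14159265
```

```text
[[-0.0338,-0.0431,0,0,0,0,0],[-0.0527,-0.0945,0,0,0,0,0],[-0.0547,-0.1492,0,0,0,0,0],[-0.0398,-0.2018,0,0,0,0,0],[-0.0092,-0.2473,0,0,0,0,0],[0.0338,-0.2811,0,0,0,0,0],[0.0852,-0.3,0,0,0,0,0],[0.1399,-0.302,0,0,0,0,0],[0.1926,-0.2871,0,0,0,0,0],[0.2381,-0.2566,0,0,0,0,0],[0.2719,-0.2135,0,0,0,0,0],[0.2907,-0.1621,0,0,0,0,0],[0.2928,-0.1074,0,0,0,0,0],[0.2778,-0.0547,0,0,0,0,0],[0.2473,-0.0092,0,0,0,0,0],[0.2043,0.0246,0,0,0,0,0],[0.1528,0.0434,0,0,0,0,0],[0.0981,0.0455,0,0,0,0,0],[0.0455,0.0305,0,0,0,0,0],[0.0,0.0,0,0,0,0,0]] 20 phi_end 14.8852
```

```bash
python3 -m creep '[[[-0.034,-0.043,0,0,0,0,0],[-0.0525,-0.0945,0,0,0,0,0],[-0.0545,-0.149,0,0,0,0,0],[-0.04,-0.202,0,0,0,0,0],[-0.009,-0.2475,0,0,0,0,0],[0.034,-0.281,0,0,0,0,0],[0.085,-0.3,0,0,0,0,0],[0.14,-0.302,0,0,0,0,0],[0.1925,-0.287,0,0,0,0,0],[0.238,-0.2565,0,0,0,0,0],[0.272,-0.2135,0,0,0,0,0],[0.2905,-0.162,0,0,0,0,0],[0.293,-0.1075,0,0,0,0,0],[0.278,-0.0545,0,0,0,0,0],[0.2475,-0.009,0,0,0,0,0],[0.2045,0.0245,0,0,0,0,0],[0.153,0.0435,0,0,0,0,0],[0.098,0.0455,0,0,0,0,0],[0.0455,0.0305,0,0,0,0,0],[0,0,0,0,0,0,0]]]'
python3 -c "
from ang import *
t=readout.sense();print(t['contact_force'],t['position']);t=t['time_s'];p=optics.get_image('top');k=tab(p,-2.1,1.);print(t,k,fine(p,k[0][0]))"
python3 - <<'E'
from sim import *
s=[(2.,3.1416,3.1416)]
print(sim(s,.0584,.0801,.1307,[2.],w0=.82)[:2])
E
```

```text
time_s: 15.25
position: [0.5035, -0.0989, 0.1565]
eef_rot: [0.001, 0.169, 0.986, 0.0]
contact_force: [9.4, -6.7, -7.1]
width: 0.0316
grasp_force: 20.0
[ 9.35198616 -6.65891935 -7.12911254] [ 0.50352953 -0.0989422   0.1564628 ]
15.25 [(-2.157, 0.269), (-1.89, 0.02), (-1.348, 0.018)] (np.float64(-2.142), np.float64(0.75))
(array([2.1299904]), array([1.19158719]))
```

```bash
python3 -m creep '[[[-0.034,-0.043,0,0,0,0,0],[-0.0525,-0.0945,0,0,0,0,0],[-0.0545,-0.149,0,0,0,0,0],[-0.04,-0.202,0,0,0,0,0],[-0.009,-0.2475,0,0,0,0,0],[0.034,-0.281,0,0,0,0,0],[0.085,-0.3,0,0,0,0,0],[0.14,-0.302,0,0,0,0,0],[0.1925,-0.287,0,0,0,0,0],[0.238,-0.2565,0,0,0,0,0],[0.272,-0.2135,0,0,0,0,0],[0.2905,-0.162,0,0,0,0,0],[0.293,-0.1075,0,0,0,0,0],[0.278,-0.0545,0,0,0,0,0],[0.2475,-0.009,0,0,0,0,0],[0.2045,0.0245,0,0,0,0,0],[0.153,0.0435,0,0,0,0,0],[0.098,0.0455,0,0,0,0,0],[0.0455,0.0305,0,0,0,0,0],[0,0,0,0,0,0,0]]]' | head -1
python3 -m creep '[[[-0.034,-0.043,0,0,0,0,0],[-0.0525,-0.0945,0,0,0,0,0],[-0.0545,-0.149,0,0,0,0,0],[-0.04,-0.202,0,0,0,0,0],[-0.009,-0.2475,0,0,0,0,0],[0.034,-0.281,0,0,0,0,0],[0.085,-0.3,0,0,0,0,0],[0.14,-0.302,0,0,0,0,0],[0.1925,-0.287,0,0,0,0,0],[0.238,-0.2565,0,0,0,0,0],[0.272,-0.2135,0,0,0,0,0],[0.2905,-0.162,0,0,0,0,0],[0.293,-0.1075,0,0,0,0,0],[0.278,-0.0545,0,0,0,0,0],[0.2475,-0.009,0,0,0,0,0],[0.2045,0.0245,0,0,0,0,0],[0.153,0.0435,0,0,0,0,0],[0.098,0.0455,0,0,0,0,0],[0.0455,0.0305,0,0,0,0,0],[0,0,0,0,0,0,0]]]' | head -1
python3 -m creep '[[[-0.034,-0.043,0,0,0,0,0],[-0.0525,-0.0945,0,0,0,0,0],[-0.0545,-0.149,0,0,0,0,0],[-0.04,-0.202,0,0,0,0,0],[-0.009,-0.2475,0,0,0,0,0],[0.034,-0.281,0,0,0,0,0],[0.085,-0.3,0,0,0,0,0],[0.14,-0.302,0,0,0,0,0],[0.1925,-0.287,0,0,0,0,0],[0.238,-0.2565,0,0,0,0,0],[0.272,-0.2135,0,0,0,0,0],[0.2905,-0.162,0,0,0,0,0],[0.293,-0.1075,0,0,0,0,0],[0.278,-0.0545,0,0,0,0,0],[0.2475,-0.009,0,0,0,0,0],[0.2045,0.0245,0,0,0,0,0],[0.153,0.0435,0,0,0,0,0],[0.098,0.0455,0,0,0,0,0],[0.0455,0.0305,0,0,0,0,0],[0,0,0,0,0,0,0]]]' | head -1
python3 -m creep '[[[-0.034,-0.043,0,0,0,0,0],[-0.0525,-0.0945,0,0,0,0,0],[-0.0545,-0.149,0,0,0,0,0],[-0.04,-0.202,0,0,0,0,0],[-0.009,-0.2475,0,0,0,0,0],[0.034,-0.281,0,0,0,0,0],[0.085,-0.3,0,0,0,0,0],[0.14,-0.302,0,0,0,0,0],[0.1925,-0.287,0,0,0,0,0],[0.238,-0.2565,0,0,0,0,0],[0.272,-0.2135,0,0,0,0,0],[0.2905,-0.162,0,0,0,0,0],[0.293,-0.1075,0,0,0,0,0],[0.278,-0.0545,0,0,0,0,0],[0.2475,-0.009,0,0,0,0,0],[0.2045,0.0245,0,0,0,0,0],[0.153,0.0435,0,0,0,0,0],[0.098,0.0455,0,0,0,0,0],[0.0455,0.0305,0,0,0,0,0],[0,0,0,0,0,0,0]]]'
python3 -c "
from ang import *
for _ in 1,2:
  t=readout.sense();t=t['time_s'];p=optics.get_image('top');k=tab(p);print(t,k,fine(p,k[0][0]))"
```

```text
time_s: 17.3
time_s: 19.3
time_s: 21.3
time_s: 23.3
position: [0.5035, -0.099, 0.1565]
eef_rot: [0.001, 0.169, 0.986, 0.0]
contact_force: [10.2, -7.1, -7.2]
width: 0.0314
grasp_force: 20.0
23.3 [(1.049, 0.181), (0.69, 0.116), (-0.765, 0.026)] (np.float64(1.047), np.float64(0.76))
23.35 [(1.072, 0.147), (0.692, 0.097), (-3.122, 0.028)] (np.float64(1.102), np.float64(0.77))
```

```bash
python3 -m creep '[[[0,0,0,0,0,0,0],[0,0,0,0,0,0,0],[0,0,0,0,0,0,0],[0,0,0,0,0,0,0]]]' | head -1
python3 -c "
from ang import *
t=readout.sense()['time_s'];p=optics.get_image('top');k=tab(p);print(t,k,fine(p,k[0][0]))
p=optics.get_image('scene');k=tab(p);print(k)
cv2.imwrite('pics/s4.png',cv2.resize(p['pixels'][150:320,230:460,::-1],None,fx=3.4,fy=3.4,interpolation=2))
for A in (1.05,1.31,1.57): print(A,(proj(p,[[T[0]+.15*np.cos(A+a),T[1]+.15*np.sin(A+a),.085]])-[230,150])*3.4)
"
```

```text
time_s: 23.8
23.8 [(1.048, 0.163), (1.268, 0.156), (0.69, 0.114)] (np.float64(1.006), np.float64(0.76))
[(-2.251, 0.11), (0.708, 0.073), (-3.049, 0.072)]
1.05 [[496.1476077  495.99794008]]
1.31 [[561.40806547 462.94098244]]
1.57 [[607.17661102 417.66881175]]
```

View pics/s4.png

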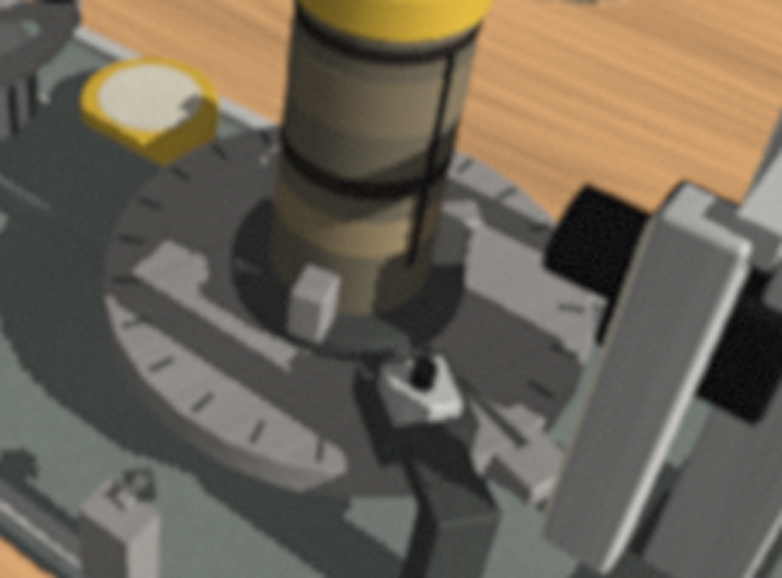

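Tab visible left of the mast at (530,470) in the crop, i.e. about 1.27 rad past the pointer, at rest; the top-view ticks agree.

```bash
python3 - <<'E'
from sim import *
for w in(2.2,2.3,2.4,2.5,2.6):
  for n in(10,11,12,13,14,15,16):
    r=sim([(.4,0,w),(n*.1,w,w),(.2,w,0),(1.2,0,0)],.0584,.0801,.1307,[1])
    if abs(r[2][-1]-1.268)<.06: print(w,n,r[2][-1],r[3].max())
E
python3 circ.py 2.319 0 4:-2.4 14:-2.4 2:0
```

```text
[[0.0039,0.0035,0,0,0,0,0],[0.0162,0.0133,0,0,0,0,0],[0.0385,0.0271,0,0,0,0,0],[0.0727,0.0405,0,0,0,0,0],[0.1141,0.0467,0,0,0,0,0],[0.1558,0.0428,0,0,0,0,0],[0.1955,0.0292,0,0,0,0,0],[0.2307,0.0065,0,0,0,0,0],[0.2595,-0.0239,0,0,0,0,0],[0.2803,-0.0603,0,0,0,0,0],[0.2918,-0.1006,0,0,0,0,0],[0.2935,-0.1424,0,0,0,0,0],[0.2851,-0.1835,0,0,0,0,0],[0.2672,-0.2214,0,0,0,0,0],[0.2409,-0.2539,0,0,0,0,0],[0.2075,-0.2793,0,0,0,0,0],[0.1691,-0.296,0,0,0,0,0],[0.1278,-0.303,0,0,0,0,0],[0.0963,-0.3018,0,0,0,0,0],[0.086,-0.3001,0,0,0,0,0]] 20 phi_end -1.761
```

```bash
python3 - <<'E'
from sim import *
for w in(2.4,2.6,2.8,3.0):
  print(w,[(n,round(sim([(.4,0,w),(n*.1,w,w),(.2,w,0),(1.2,0,0)],.0584,.0801,.1307,[1])[2][-1],2)) for n in (10,12,13,14)])
E
python3 circ.py 2.319 0 4:-2.8 14:-2.8 2:0
```

```text
2.4 [(10, np.float64(0.45)), (12, np.float64(0.56)), (13, np.float64(0.62)), (14, np.float64(0.68))]
2.6 [(10, np.float64(0.59)), (12, np.float64(0.73)), (13, np.float64(0.8)), (14, np.float64(0.88))]
2.8 [(10, np.float64(0.73)), (12, np.float64(0.91)), (13, np.float64(0.99)), (14, np.float64(1.08))]
3.0 [(10, np.float64(0.88)), (12, np.float64(1.09)), (13, np.float64(1.19)), (14, np.float64(1.29))]
[[0.0046,0.0041,0,0,0,0,0],[0.0191,0.0154,0,0,0,0,0],[0.0456,0.0306,0,0,0,0,0],[0.0863,0.0437,0,0,0,0,0],[0.1351,0.046,0,0,0,0,0],[0.1826,0.0348,0,0,0,0,0],[0.2252,0.0109,0,0,0,0,0],[0.2595,-0.0239,0,0,0,0,0],[0.2829,-0.0668,0,0,0,0,0],[0.2935,-0.1144,0,0,0,0,0],[0.2905,-0.1632,0,0,0,0,0],[0.2742,-0.2092,0,0,0,0,0],[0.2458,-0.2489,0,0,0,0,0],[0.2075,-0.2793,0,0,0,0,0],[0.1623,-0.2978,0,0,0,0,0],[0.1138,-0.3032,0,0,0,0,0],[0.0656,-0.2949,0,0,0,0,0],[0.0217,-0.2737,0,0,0,0,0],[-0.0065,-0.2502,0,0,0,0,0],[-0.0147,-0.2411,0,0,0,0,0]] 20 phi_end -2.441
```

```bash
python3 -m creep '[[[0.0045,0.004,0,0,0,0,0],[0.019,0.0155,0,0,0,0,0],[0.0455,0.0305,0,0,0,0,0],[0.0865,0.0435,0,0,0,0,0],[0.135,0.046,0,0,0,0,0],[0.1825,0.035,0,0,0,0,0],[0.225,0.011,0,0,0,0,0],[0.2595,-0.024,0,0,0,0,0],[0.283,-0.067,0,0,0,0,0],[0.2935,-0.1145,0,0,0,0,0],[0.2905,-0.163,0,0,0,0,0],[0.274,-0.209,0,0,0,0,0],[0.246,-0.249,0,0,0,0,0],[0.2075,-0.2795,0,0,0,0,0],[0.1625,-0.298,0,0,0,0,0],[0.114,-0.303,0,0,0,0,0],[0.0655,-0.295,0,0,0,0,0],[0.0215,-0.2735,0,0,0,0,0],[-0.0065,-0.25,0,0,0,0,0],[-0.0145,-0.241,0,0,0,0,0]]]' | head -1
python3 -m creep '[[[0,0,0,0,0,0,0],[0,0,0,0,0,0,0],[0,0,0,0,0,0,0],[0,0,0,0,0,0,0]]]' | head -1
python3 -c "
from ang import *
t=readout.sense()['time_s'];p=optics.get_image('top');k=tab(p);print(t,k,fine(p,.2))
p=optics.get_image('scene');print(tab(p,.2))
cv2.imwrite('pics/s5.png',cv2.resize(p['pixels'][150:320,230:460,::-1],None,fx=3.4,fy=3.4,interpolation=2))
"
python3 - <<'E'
from sim import *
for w in(1.8,2.,2.2,2.4,2.6):
  print(w,[(n,round(sim([(.4,0,w),(n*.1,w,w),(.2,w,0),(1.2,0,0)],.0584,.0801,.1307,[1])[2][-1],3)) for n in (0,1,2,3,4,5,6)])
E
```

```text
time_s: 25.9
time_s: 26.3
26.3 [(-0.585, 0.28), (1.038, 0.165), (0.672, 0.088)] (np.float64(0.167), np.float64(0.76))
[(0.706, 0.112), (-0.119, 0.018), (0.405, 0.014)]
1.8 [(0, np.float64(0.0)), (1, np.float64(0.002)), (2, np.float64(0.007)), (3, np.float64(0.013)), (4, np.float64(0.021)), (5, np.float64(0.029)), (6, np.float64(0.038))]
2.0 [(0, np.float64(0.002)), (1, np.float64(0.01)), (2, np.float64(0.022)), (3, np.float64(0.038)), (4, np.float64(0.056)), (5, np.float64(0.075)), (6, np.float64(0.097))]
2.2 [(0, np.float64(0.006)), (1, np.float64(0.021)), (2, np.float64(0.042)), (3, np.float64(0.068)), (4, np.float64(0.098)), (5, np.float64(0.13)), (6, np.float64(0.164))]
2.4 [(0, np.float64(0.012)), (1, np.float64(0.036)), (2, np.float64(0.067)), (3, np.float64(0.104)), (4, np.float64(0.145)), (5, np.float64(0.19)), (6, np.float64(0.238))]
2.6 [(0, np.float64(0.021)), (1, np.float64(0.053)), (2, np.float64(0.095)), (3, np.float64(0.144)), (4, np.float64(0.198)), (5, np.float64(0.256)), (6, np.float64(0.318))]
```

View pics/s5.png

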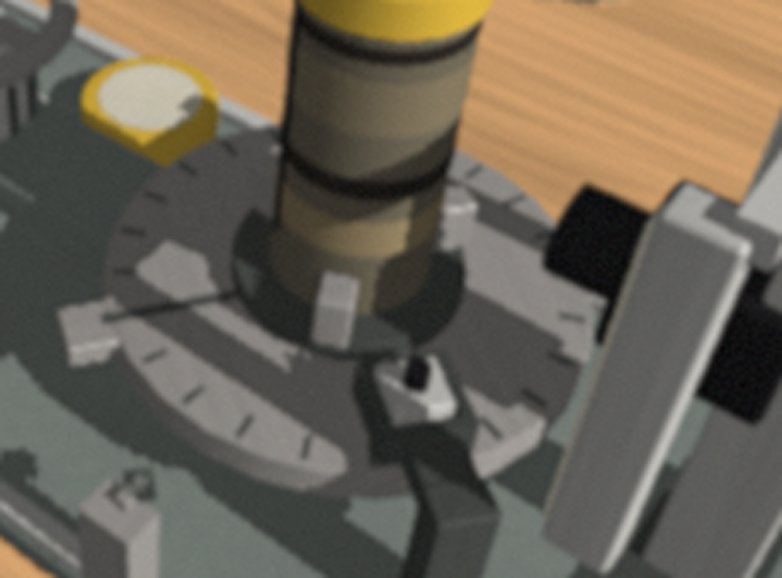

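Tab stands at -0.6 rad (tab at (90,330) in the crop, line clear) — reverse went further than modelled; I go forward 0.59.

```bash
python3 circ.py -2.441 0 4:2.6 10:2.6 2:0
```

```text
[[0.0037,-0.0043,0,0,0,0,0],[0.0158,-0.0164,0,0,0,0,0],[0.0382,-0.0338,0,0,0,0,0],[0.0737,-0.0516,0,0,0,0,0],[0.118,-0.0615,0,0,0,0,0],[0.1634,-0.0597,0,0,0,0,0],[0.2067,-0.0463,0,0,0,0,0],[0.2451,-0.0222,0,0,0,0,0],[0.2761,0.011,0,0,0,0,0],[0.2975,0.051,0,0,0,0,0],[0.3079,0.0952,0,0,0,0,0],[0.3066,0.1405,0,0,0,0,0],[0.2936,0.184,0,0,0,0,0],[0.27,0.2227,0,0,0,0,0],[0.2461,0.247,0,0,0,0,0],[0.2371,0.254,0,0,0,0,0]] 16 phi_end 0.939
```

```bash
python3 -m creep '[[[0.0035,-0.0045,0,0,0,0,0],[0.016,-0.0165,0,0,0,0,0],[0.038,-0.034,0,0,0,0,0],[0.0735,-0.0515,0,0,0,0,0],[0.118,-0.0615,0,0,0,0,0],[0.1635,-0.0595,0,0,0,0,0],[0.2065,-0.0465,0,0,0,0,0],[0.245,-0.022,0,0,0,0,0],[0.276,0.011,0,0,0,0,0],[0.2975,0.051,0,0,0,0,0],[0.308,0.095,0,0,0,0,0],[0.3065,0.1405,0,0,0,0,0],[0.2935,0.184,0,0,0,0,0],[0.27,0.2225,0,0,0,0,0],[0.246,0.247,0,0,0,0,0],[0.237,0.254,0,0,0,0,0],[0.237,0.254,0,0,0,0,0],[0.237,0.254,0,0,0,0,0],[0.237,0.254,0,0,0,0,0],[0.237,0.254,0,0,0,0,0]]]' | head -1
python3 -c "
from ang import *
t=readout.sense()['time_s'];p=optics.get_image('top');k=tab(p);print(t,k,fine(p,0))
p=optics.get_image('scene');print(tab(p))
cv2.imwrite('pics/s6.png',cv2.resize(p['pixels'][150:320,230:460,::-1],None,fx=3.4,fy=3.4,interpolation=2))
"
```

```text
time_s: 28.4
28.4 [(1.054, 0.187), (0.697, 0.096), (-1.26, 0.035)] (np.float64(0.032), np.float64(0.75))
[(-2.703, 0.273), (0.534, 0.193), (-2.251, 0.116)]
```

View pics/s6.png

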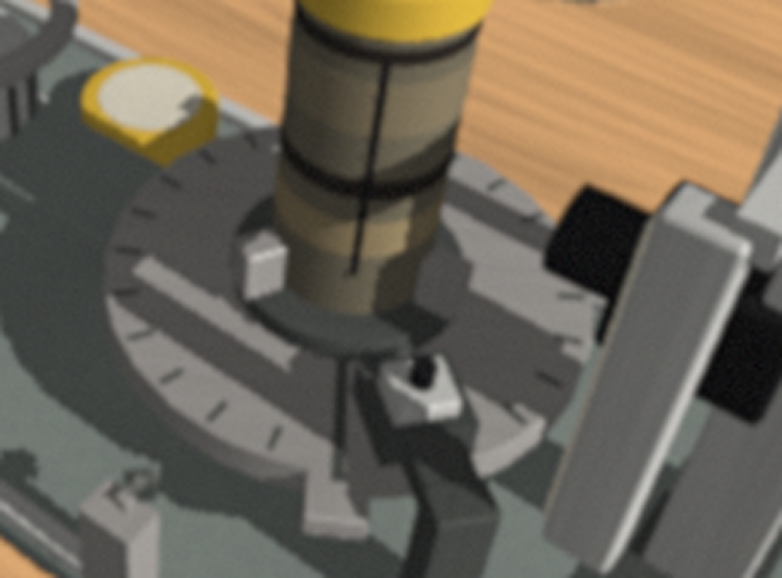

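Tab is at (335,510) in the crop, about +0.55 rad — further than modelled, so friction seems to vary; I check the hidden reading at t≈11 numerically.

```bash
python3 - <<'E'
from ang import *
p=optics.get_image("scene")
S={}
for n,(r0,c0,k) in {"s3":(90,210,3),"s4":(150,230,3.4),"s5":(150,230,3.4),"s6":(150,230,3.4)}.items():
    S[n]=(cv2.imread(f"pics/{n}.png",0).astype(np.float32),r0,c0,k)
A=np.arange(.6,1.75,.05);
print("ang",np.round(A,2))
for rr in((.136,.152),(.09,.12)):
  for n,(g,r0,c0,k) in S.items():
    v=[]
    for r in np.linspace(*rr,5):
        q=((proj(p,np.c_[T[0]+r*np.cos(A+a),T[1]+r*np.sin(A+a),0*A+.085])-[c0,r0]+.5)*k).astype(np.float32)
        v.append(cv2.remap(g,q[:,0].copy()[None],q[:,1].copy()[None],1)[0])
    print(rr,n,np.mean(v,0).astype(int))
# core stripe / jaw rotation: unroll the core (r=.042) at heights .14-.25
for n,(g,r0,c0,k) in S.items():
    B=np.arange(-3.14,3.14,.02);v=[]
    for z in np.linspace(.15,.24,19):
        X=np.c_[T[0]+.042*np.cos(B+a),T[1]+.042*np.sin(B+a),0*B+z]
        q=((proj(p,X)-[c0,r0]+.5)*k).astype(np.float32);v.append(cv2.remap(g,q[:,0].copy()[None],q[:,1].copy()[None],1)[0])
    o=ray(p,(0,0))[0][:2]-T;ca=np.arctan2(o[1],o[0])-a
    L=np.log(np.array(v)+5).mean(0);d=np.minimum(np.roll(L,8),np.roll(L,-8))-L
    d[np.abs((B-ca+np.pi)%(2*np.pi)-np.pi)>1.15]=-1
    print(n,"core stripe",round(B[d.argmax()],2),round(d.max(),2))
E
```

```text
ang [0.6  0.65 0.7  0.75 0.8  0.85 0.9  0.95 1.   1.05 1.1  1.15 1.2  1.25
 1.3  1.35 1.4  1.45 1.5  1.55 1.6  1.65 1.7 ]
(0.136, 0.152) s3 [  0   0   0   0   0   0   0   0   0  23  24  35  47  56  76  85 106 102
  99  97  95  93  93]
(0.136, 0.152) s4 [100 102 103 102  43  62  65  62  45  97  78  96 138 136 129 112 108 103
 100  97  96  96  94]
(0.136, 0.152) s5 [100 101 102 103  44  62  64  60  44 107  90  75  71  73  78  85 106 102
  99  96  95  94  94]
(0.136, 0.152) s6 [ 93  96 103 104  44  62  66  62  46 106  91  79  73  72  78  87 108 104
 101  98  97  96  95]
(0.09, 0.12) s3 [ 70  60  36  37  49  57  58  58  81 102 115 126 121 123 114  88  76  73
  73  74  73  67  74]
(0.09, 0.12) s4 [ 74  63  37  37  49  58  59  58  83 104 122 126 119  74  88  94  84  73
  71  68  73  74  74]
(0.09, 0.12) s5 [ 75  61  34  35  50  60  58  58  85 103 118 107  83 127 117  95  86  70
  69  74  74  75  73]
(0.09, 0.12) s6 [ 74  63  37  37  50  59  60  59  87 103 122 127 121 126 117  80  88  76
  77  76  67  76  76]
s3 core stripe 0.82 0.71
s4 core stripe 1.24 0.7
s5 core stripe -0.68 0.21
s6 core stripe 0.52 0.73
```

```bash
python3 - <<'E'
from sim import *
f=lambda w,n,J,k,Tc:sim([(.4,0,w),(n*.1,w,w),(.2,w,0),(1.5,0,0)],J,k,Tc,[1])[2][-1]
for Tc in(.02,.04,.06,.08,.1): print(Tc,[round(f(w,n,.0584,.0801,Tc),3) for w,n in((2.8,14),(2.6,10),(2.0,4),(2.0,6),(1.8,6),(2.2,6),(2.2,4),(2.4,6))])
E
python3 circ.py .939 0 4:-2.2 6:-2.2 2:0
python3 -c "
from ang import *
t=readout.sense()['time_s'];p=optics.get_image('top');print(t,fine(p,.55))"
```

```text
0.02 [np.float64(3.155), np.float64(2.146), np.float64(0.739), np.float64(1.007), np.float64(0.875), np.float64(1.139), np.float64(0.84), np.float64(1.273)]
0.04 [np.float64(2.67), np.float64(1.756), np.float64(0.521), np.float64(0.74), np.float64(0.621), np.float64(0.861), np.float64(0.61), np.float64(0.984)]
0.06 [np.float64(2.253), np.float64(1.432), np.float64(0.364), np.float64(0.537), np.float64(0.432), np.float64(0.646), np.float64(0.442), np.float64(0.759)]
0.08 [np.float64(1.881), np.float64(1.154), np.float64(0.245), np.float64(0.377), np.float64(0.284), np.float64(0.474), np.float64(0.313), np.float64(0.575)]
0.1 [np.float64(1.545), np.float64(0.909), np.float64(0.154), np.float64(0.248), np.float64(0.168), np.float64(0.333), np.float64(0.212), np.float64(0.424)]
[[0.0038,-0.0029,0,0,0,0,0],[0.0149,-0.0122,0,0,0,0,0],[0.0314,-0.0296,0,0,0,0,0],[0.0503,-0.0575,0,0,0,0,0],[0.0649,-0.093,0,0,0,0,0],[0.0713,-0.1309,0,0,0,0,0],[0.0694,-0.1693,0,0,0,0,0],[0.0591,-0.2063,0,0,0,0,0],[0.041,-0.2402,0,0,0,0,0],[0.0159,-0.2693,0,0,0,0,0],[-0.0067,-0.2871,0,0,0,0,0],[-0.0149,-0.2922,0,0,0,0,0]] 12 phi_end -1.041
28.55 (np.float64(0.556), np.float64(0.77))
```

```bash
python3 circ.py .939 0 4:-2.2 7:-2.2 2:0
```

```text
[[0.0038,-0.0029,0,0,0,0,0],[0.0149,-0.0122,0,0,0,0,0],[0.0314,-0.0296,0,0,0,0,0],[0.0503,-0.0575,0,0,0,0,0],[0.0649,-0.093,0,0,0,0,0],[0.0713,-0.1309,0,0,0,0,0],[0.0694,-0.1693,0,0,0,0,0],[0.0591,-0.2063,0,0,0,0,0],[0.041,-0.2402,0,0,0,0,0],[0.0159,-0.2693,0,0,0,0,0],[-0.0149,-0.2922,0,0,0,0,0],[-0.0409,-0.3047,0,0,0,0,0],[-0.05,-0.3079,0,0,0,0,0]] 13 phi_end -1.261
```

```bash
python3 -m creep '[[[0.004,-0.003,0,0,0,0,0],[0.015,-0.012,0,0,0,0,0],[0.0315,-0.0295,0,0,0,0,0],[0.0505,-0.0575,0,0,0,0,0],[0.065,-0.093,0,0,0,0,0],[0.0715,-0.131,0,0,0,0,0],[0.0695,-0.1695,0,0,0,0,0],[0.059,-0.2065,0,0,0,0,0],[0.041,-0.24,0,0,0,0,0],[0.016,-0.2695,0,0,0,0,0],[-0.015,-0.292,0,0,0,0,0],[-0.041,-0.3045,0,0,0,0,0],[-0.05,-0.308,0,0,0,0,0],[-0.05,-0.308,0,0,0,0,0],[-0.05,-0.308,0,0,0,0,0],[-0.05,-0.308,0,0,0,0,0],[-0.05,-0.308,0,0,0,0,0],[-0.05,-0.308,0,0,0,0,0]]]' | head -1
python3 -c "
from ang import *
t=readout.sense()['time_s'];p=optics.get_image('top');k=tab(p,0,.6);print(t,k,fine(p,0))
p=optics.get_image('scene');print(tab(p,0,.6))
cv2.imwrite('pics/s7.png',cv2.resize(p['pixels'][150:320,230:460,::-1],None,fx=3.4,fy=3.4,interpolation=2))
"
```

```text
time_s: 30.4
30.4 [(-0.019, 0.139), (0.241, 0.022), (-0.279, 0.001)] (np.float64(-0.044), np.float64(0.77))
[(-0.071, 0.316), (0.203, 0.017), (-0.328, 0.002)]
```

View pics/s7.png

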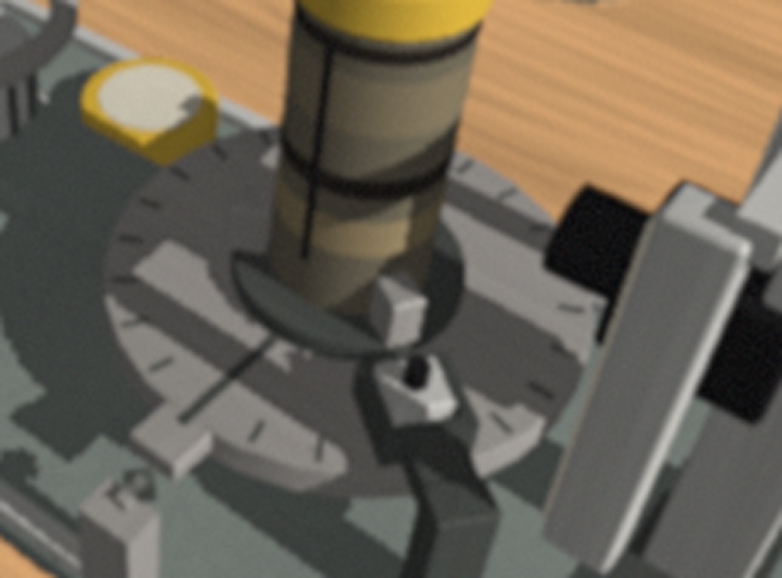

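```bash
python3 - <<'E'
from ang import *
P={n:optics.get_image(n) for n in("top","scene")}
def an(n,u,z=.085):
    d=atz(P[n],u,z)[:2]-T;return round(np.arctan2(d[1],d[0])-a,3),round(np.hypot(*d),3)
print("ptr scene",[an("scene",(230+x/3.4,150+y/3.4)) for x,y in((140,482),(120,490),(150,475))])
print("ptr top",[an("top",(190+x/3,130+y/3)) for x,y in((195,75),(197,84),(194,50))])
for n in P:
    for r in finder.find_in(P[n],"pointer")[:2]: print(n,"pointer",r["uv"],r["confidence"],an(n,r["uv"]))
print("tab end scene",an("scene",(230+155/3.4,150+455/3.4)))
for n in P: print(n,tab(P[n],0,.6)[0])
print(fine(P["top"],0))
E
```

```text
ptr scene [(np.float64(-0.003), np.float64(0.172)), (np.float64(-0.027), np.float64(0.181)), (np.float64(0.003), np.float64(0.166))]
ptr top [(np.float64(0.002), np.float64(0.166)), (np.float64(-0.007), np.float64(0.159)), (np.float64(0.004), np.float64(0.186))]
top pointer [268.1, 216.1] 0.62 (np.float64(-0.821), np.float64(0.037))
scene pointer [340.9, 252.2] 0.93 (np.float64(0.881), np.float64(0.052))
tab end scene (np.float64(-0.031), np.float64(0.156))
top (-0.019, 0.141)
scene (-0.071, 0.317)
(np.float64(-0.044), np.float64(0.75))
```

The tab end sits about 0.045 rad (7 mm) short of the pointer at (150,475) in the crop, within tolerance; releasing.

```bash
python3 -m creep '[[[0,0,0,0,0,0,1],[0,0,0,0,0,0,1],[0,0,0,0,0,0,1],[0,0,0,0,0,0,1],[0,0,0,0,0,0,1],[0,0,0,0,0,0,1],[0,0,0,0,0,0,1],[0,0,0,0,0,0,1],[0,0,0.05,0,0,0,1],[0,0,0.13,0,0,0,1],[0,0,0.23,0,0,0,1],[0,0,0.33,0,0,0,1],[0,0,0.38,0,0,0,1],[0,0,0.38,0,0,0,1],[0,0,0.38,0,0,0,1]]]'
python3 - <<'E'
from ang import *
for _ in 1,2:
    p=optics.get_image("top");print(tab(p,0,.6)[0],fine(p,0))
    p=optics.get_image("scene");print(tab(p,0,.6)[0],[r["uv"] for r in finder.find_in(p,"handle_grip")[:1]])
print(readout.sense()["time_s"])
E
```

```text
time_s: 32.2
position: [0.5728, -0.2178, 0.3075]
eef_rot: [-0.0, 0.17, 0.985, 0.0]
contact_force: [-1.0, 0.2, 0.3]
width: 0.0942
grasp_force: 0.0
(-0.018, 0.14) (np.float64(-0.044), np.float64(0.76))
(-0.071, 0.319) [[181.9, 123.5]]
(-0.019, 0.141) (np.float64(-0.044), np.float64(0.75))
(-0.071, 0.317) [[180.7, 124.3]]
32.5
```

All standing still; handing in.

```bash
python3 -c "
from plant import ctrl
print(ctrl.close_job())"
```

```text
the job is handed in; nothing more can be done
None
```

The job is handed in at 32.5 s, with no verdict returned: the turntable averaged about 1.19 rad/s over an 8 s run (fitted from photos before and after, so the six-second hold wasn't watched continuously) and now stands still with the tab about 7 mm from the pointer and the gripper clear.

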